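# Consolidate two part-filled board trays and stack the emptied one

## Robot

A 7-joint arm with a two-finger parallel gripper is mounted at the origin on the work surface. World frame = base frame: x ahead of the robot, y to its left, z up, the work surface at z = 0. Lengths are in m, angles in rad, forces in N, time in s.
With the tool pointing down it reaches from about 0.425 to 1.025 m from the base axis. Payload 9.4 kg.
Tool frame: the origin (TCP) lies between the finger pads; the fingertips stand 19 mm ahead of it and the grasp point (between the pads) is the TCP (r.tips_ahead is the distance from the TCP to the fingertips, in m); z points along the fingers, y is the line along which they close (so a half turn about z gives the same grasp; the last joint's range is limited). The gripper opens to 93 mm and grips with 3 to 60 N. Pads are 15 mm wide; open, the fingers measure 128 mm over their backs; the gripper's body (75 mm by 188 mm) begins 65 mm behind the grasp point.
Start: joints at [1.066, 0.599, -0.003, 1.599, 0.002, 0.943, -0.08], TCP at [0.301, -0.66, 0.238] pointing down, gripper open.
Joint ranges: [-2.57, 2.57], [-0.35, 1.97], [-1.29, 1.29], [0.11, 2.56], [-1.05, 4.19], [0.11, 1.86], [-2.63, 2.63]. Speed limits (rad/s): [2.22, 2.22, 3.01, 3.01, 3.14, 3.14, 3.14].

## Interface

Orientations are given as a unit quaternion [w, x, y, z].
In Python, from bench import r gives the robot as it stands.
- The arm moves only by the tool arm_command, never from a script. Its argument "rows" is a list of rows, each an object of numbers: "jaw": the opening, from -1 (shut) to 1 (fully open), so that 0 is half open; "x", "y", "z": the shift along the tool's x, y, z in cm; "spin": the turn about the tool's z in rad. In form: [{"jaw": .., "x": .., "y": .., "z": .., "spin": ..}, ...]. A call has 1 to 8 rows; each row is the pose to reach, as a shift and turn from the pose commanded when the call began, along the tool's axes at that moment; what a row does not reach only later rows make up. A row lasts 1/12 s, in which the tool goes at most 41.7 mm and 7.16 degrees, less where a joint would pass 70% of its speed; a pose out of reach is approached as far as the arm can. A call with a gripper value outside its range is refused whole. The fingers move at their own pace and stop on an object; "squeeze" is the grip in N (left out, the last holds). Time passes only in rows, so rows that repeat a pose let the fingers close. It gives the time, the measured TCP pose, the force, the opening and the grip force at its end, in the units of the state.
- r.sense(): the state, without advancing time (a new reading comes with each control period).
- r.get_image(name): name is "scene" or "top" or "wrist"; returns (picture, depth): 400x640x3 uint8, blue, green, red; 400x640 float32, m along the optical axis (not along the pixel's ray), 0 where there is no reading.
- r.get_calibration(name): a dict with "camera_matrix" (3x3 intrinsics, pixels), "k1" (the pictures are not rectified: a ray, as slopes to the right and down, at radius r is drawn at 1 + k1 r^2 times it, then the intrinsics apply), "R" (3x3) and "t" (3): a world point X has camera coordinates R X + t. Camera axes: x right, y down, z forward; pixel columns grow to the right and rows downward; lengths in m; the calibration is good to about 2 mm. A picture is of the moment at which its call begins: read the wrist's pose just before it. get_calibration takes no time and is no camera call; for the wrist camera it gives the pose at the moment of the call.
- r.close_job(): hands the job in; it is judged then, once.
The state is a dict: "time_s": time; "joint_positions": joint angles; "dq": joint speeds; "joint_efforts": joint torques, N m; "tool_pos": TCP position; "orientation": TCP orientation; "ft_force": force on the tool from outside, world axes, zero at the start; "ft_torque": the same for the moment, N m; "finger_gap": finger opening in m; "grip_force": force on a finger pad.
Only numpy, scipy, OpenCV 4.12 (cv2) and the standard library are available. Lean on these libraries where they do the work, as an engineer would, in place of code of your own. Each camera call takes 0.05 s, during which the arm holds its last target. There are 200 camera calls.

## Task

Take the last cased board out of the tray that holds only one and stand it fully home, leaning like the others, in the free slot of the tray that already holds two, so that tray is full. Then stack the emptied tray squarely on the other empty tray, with its feet inside the side walls of the tray below. Set things down rather than dropping them, and leave everything else where it is.

Things in the scene. Friction and masses are not known exactly. Their poses are not given: they have to be found in the camera images.
- tray_keep: Grey stacking tray 206 (x) x 112 (y) x 66 mm high, 0.26 kg. Origin: centre of its underside (feet). Holds two boards, in its middle and +x-end slots; to be filled. All three trays are alike. Its 3 slots lean 30 deg from vertical, tops to the tray's -x end; a seated board's bottom centre is at tray x -66 (free), 0 or 66, y 0, z 17 mm.
- free_slot (a point): Where the bottom centre of a board seated in tray_keep's free slot, the one at its -x end, lies, on a sloped sill. Axes as the tray; the seated board points up along tray (-0.5, 0, 0.866), its -x face flat on slanted ribs at the side walls. Slot 20 mm wide for the 16 mm board, the 4 mm play all on the board's +x side.
- slot_ribs (a point): Middle of the free slot, 40 mm up along it. Ribs reach 10 mm in from each side wall, 52 mm up a board's -x face and 38 mm up its +x face; the 82 mm between them is open. 102 mm between the walls for the 96 mm board. The next board's face is 41 mm off. A board here overhangs the tray's -x end.
- tray_spare: Grey stacking tray 206 (x) x 112 (y) x 66 mm high, 0.26 kg. Origin: centre of its underside (feet). Just like tray_keep; one board in its middle slot; to be emptied and stacked. Feet: two 6 mm high runners 180 mm long, outer faces at y +-47 mm; they go between the side walls (102 mm apart) of a tray below. Stacked, its origin is 60 mm above the other's.
- spare_bar (a point): Centre of tray_spare's yellow carrying bar: 39 mm above the tray's origin, at tray x = 12, y = 0. The bar runs across the tray (y) and is 12 mm wide (x) and 14 mm deep; 82 mm of it is free between the ribs; the tray's floor is at 10 mm, its side walls at 66 mm, end walls at 30 mm.
- tray_empty: Grey stacking tray 206 (x) x 112 (y) x 66 mm high, 0.26 kg. Origin: centre of its underside (feet). Just like tray_keep. The empty tray already set aside; the emptied tray goes on top of it.
- board_a: Cased controller board like board_c (white, green window), in the middle slot of tray_keep. Origin and axes as board_c.
- board_b: Cased controller board like board_c (white, green window), in the +x-end slot of tray_keep. Origin and axes as board_c.
- board_c: Cased board to move: white case 100 (z) x 96 (y) x 16 mm (x), 0.12 kg, green window and brass contacts on its +x face. Origin: centre of its bottom face; z up along the case. Leans 30 deg in tray_spare's middle slot, top to that tray's -x end, upper 42 mm clear of the walls. Pinch its 16 mm at the top's middle, tool tilted along the case; draw out along z.
- hub: Grey metal hub, 115 x 36 x 12 mm, lying on the table between two trays; bystander. Origin under its centre.
- driver: Screwdriver with red handle, 160 mm long along its x, 26 mm thick, lying between two trays; bystander. Origin under its middle.
- tile_a: Flat grey touch tile with black stripes, 64 x 64 x 8 mm; bystander. Origin under its centre.
- tile_b: Flat grey touch tile with black rings, 64 x 64 x 8 mm; bystander. Origin under its centre.
- meter: Yellow hand meter lying flat, 150 x 75 x 40 mm, behind the trays; bystander. Origin under its centre.
- tape: Blue roll of tape lying flat, 90 mm across, 24 mm high; bystander. Origin under its centre.
- mug: Blue mug, 80 mm across, 90 mm high, behind the trays; bystander. Origin under its centre.
There are look-alikes about, which are no part of the job. What is shaped like the board_c but orange or purple is not meant.

How it is judged:
By the outcome, as a careful person would: the job done as asked, in the order asked, and still so for the second after the job is handed in, with the robot touching nothing.
It also fails if it takes over 67 s, if anything falls off the work surface, if the arm or the gripper's body presses on something with over 40 N, if the wrist force passes 120 N, or if a joint passes its speed limit or range.

## Working session

There is one attempt and no reset: what is moved stays moved. The work goes in short steps, Python scripts to look and compute and a tool call to move; the robot and the scene stay as the last step left them, time stands still between calls to the robot, and variables do not carry over. Pictures are saved under pics/ and viewed, at most 10 in all, crops included, and the job is handed in when it is done.

Besides the shell and the picture viewer there is one more tool, called after "Call:" as name(argument=value, ...), one argument or row to a line, values as JSON. arm_command: Moves the arm, as the interface text tells. Its arguments: {"type":"object","properties":{"rows":{"type":"array"},"squeeze":{"type":"number"}},"required":["rows"]}

```bash
mkdir -p pics; cat > h.py <<'E'
import numpy as np, cv2
from bench import r
from scipy.spatial.transform import Rotation as Ro
def grab(n):
    c=r.get_calibration(n); im,d=r.get_image(n); return im,d,c
def cloud(d,c):
    K=np.array(c["camera_matrix"]);R=np.array(c["R"]);t=np.array(c["t"])
    v,u=np.mgrid[0:d.shape[0],0:d.shape[1]]
    p=cv2.undistortPoints(np.stack([u,v],-1).reshape(-1,1,2).astype(float),K,np.array([c["k1"],0,0,0.])).reshape(d.shape+(2,))
    P=np.dstack([p[...,0]*d,p[...,1]*d,d])
    W=(P-t)@R
    W[d==0]=np.nan
    return W
def pose():
    s=r.sense(); q=s["orientation"]
    return np.array(s["tool_pos"]),Ro.from_quat([q[1],q[2],q[3],q[0]]).as_matrix(),s
E
python3 - <<'E'
from h import *
for n in("top","scene"):
    im,d,c=grab(n); cv2.imwrite(f"pics/{n}0.png",im); np.savez(f"{n}0.npz",im=im,W=cloud(d,c)); print(n,np.round(c["R"],3).tolist(),np.round(c["t"],3))
p,R,s=pose(); print(p,R.round(3),s["finger_gap"],s["time_s"])
E
```

```text
top [[0.013, -1.0, -0.005], [-0.996, -0.013, -0.085], [0.085, 0.007, -0.996]] [0.112 0.545 1.415]
scene [[0.55, 0.835, 0.007], [0.571, -0.371, -0.732], [-0.609, 0.407, -0.681]] [-0.381 -0.2    1.776]
[ 0.3006335  -0.65929634  0.23683939] [[ 0.91   0.415 -0.001]
 [ 0.415 -0.91   0.001]
 [-0.    -0.001 -1.   ]] 0.09276037371285817 0.1
```

View pics/top0.png

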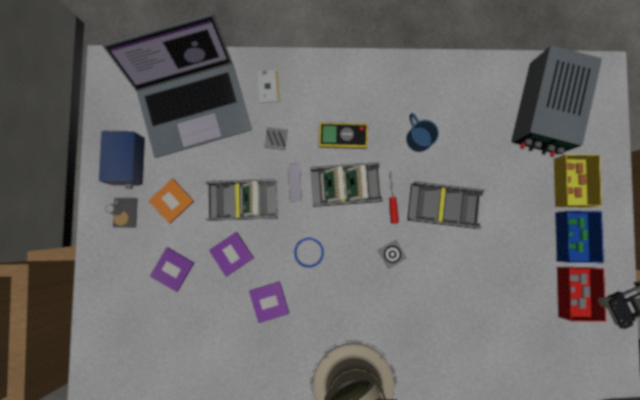

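View pics/scene0.png

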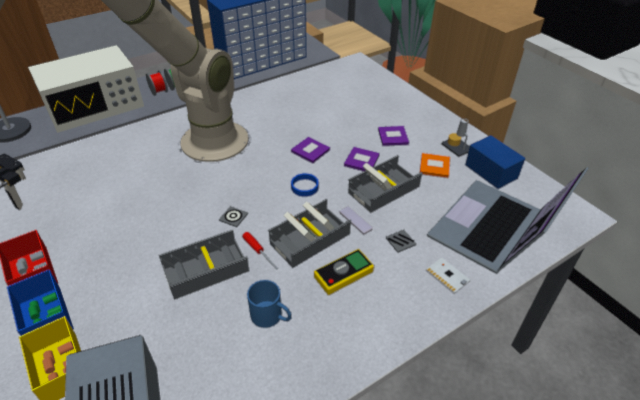

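The top view shows three trays: px (242,200) holds one white board, (346,184) holds two, and (445,205) is empty. They are tray_spare, tray_keep and tray_empty. The bars and green faces lie to the left, so tray +x points to about world +y. The candidates for board_c are the white board at (250,198), the orange piece at (171,201) and the purple ones at (231,254), (172,269) and (269,302). Only the white one with a green window standing in the single-board tray fits.

```bash
python3 - <<'E'
from h import *
f=np.load("top0.npz"); W=f["W"]; im=f["im"]
cv2.imwrite("pics/crop0.png",cv2.resize(im[150:240,195:495],None,fx=2.66,fy=2.66,interpolation=cv2.INTER_CUBIC))
for n,(a,b,c,e) in dict(spare=(200,170,284,228),keep=(305,155,388,214),empty=(400,172,490,235)).items():
    P=W[b:e,a:c].reshape(-1,3); P=P[np.isfinite(P[:,2])]
    Q=P[(P[:,2]>.05)&(P[:,2]<.075)]
    Z=P[(P[:,2]>.08)]
    print(n,len(Q),cv2.minAreaRect((Q[:,:2]*1000).astype(np.float32)),"zmed",np.median(Q[:,2]),"table",np.median(P[P[:,2]<.01,2]))
    if len(Z): print("tops",len(Z),Z.mean(0),Z.min(0),Z.max(0))
    # bar by colour
    hsv=cv2.cvtColor(im,cv2.COLOR_BGR2HSV)[b:e,a:c].reshape(-1,3); w=W[b:e,a:c].reshape(-1,3)
    m=(hsv[:,0]>20)&(hsv[:,0]<35)&(hsv[:,1]>130)&(w[:,2]>.03)
    print("bar",m.sum(),w[m].mean(0) if m.any() else "")
for n,(u,v) in dict(tile=(392,254),).items(): print(n,W[v,u])
E
```

```text
spare 596 ((538.9825439453125, 337.4171142578125), (117.16614532470703, 205.04095458984375), 2.776759147644043) zmed 0.06304274769033712 table 0.0008106538969801112
tops 311 [0.54053234 0.29516132 0.09971861] [0.49336519 0.28139032 0.08069778] [0.58870623 0.31520552 0.11209207]
bar 111 [0.53748793 0.34892918 0.04518777]
keep 799 ((588.623291015625, 27.760009765625), (116.28658294677734, 204.66650390625), 4.7590718269348145) zmed 0.06323681207061453 table 0.0009330377012207048
tops 728 [0.5887287  0.01993368 0.09809692] [ 0.53792163 -0.03053321  0.08008233] [0.63869024 0.07253646 0.11319832]
bar 0 
empty 553 ((531.177001953125, -267.577880859375), (206.89041137695312, 116.94830322265625), 83.7361831665039) zmed 0.06376745275186323 table 0.001593433028674573
bar 140 [ 0.53311292 -0.25573096  0.04655047]
tile [ 0.38350067 -0.11520479  0.01212706]
```

View pics/crop0.png

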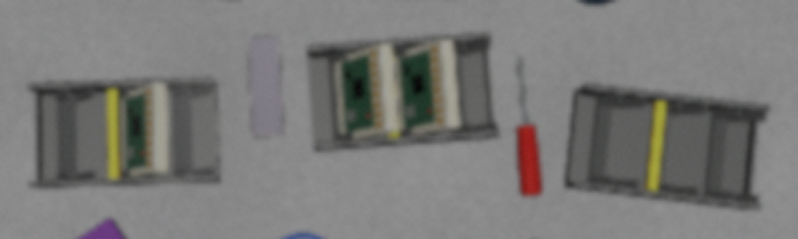

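The crop confirms it: the white board with the green window is at crop (147,125), alone in the left tray with the bar at (113,133). The move interface lists only shift and spin, with no tilt, so I'll check the documentation before planning the leaning grasp.

Call:
arm_command(
  rows=[
    {"jaw": 1,"x": 0,"y": 0,"z": -3,"spin": 0},
  ],
)

```text
time_s: 0.18
tool_pos: [0.2996, -0.657, 0.2616]
orientation: [-0.005, 0.977, 0.212, -0.001]
ft_force: [-0.2, -0.5, -1.2]
finger_gap: 0.093
grip_force: 0.0
```

```bash
cat >> h.py <<'E'
T=dict(spare=(.539,.3374,92.3),keep=(.5886,.0278,94.8),empty=(.5312,-.2676,83.7))
def tray(n,x,y,z):
    a=np.radians(T[n][2]);return np.array([T[n][0]+x*np.cos(a)-y*np.sin(a),T[n][1]+x*np.sin(a)+y*np.cos(a),z])
def go(X,yaw=None):
    p,R,s=pose(); d=R.T@(np.array(X)-p)*100
    sp=0
    if yaw is not None:
        cur=np.degrees(np.arctan2(R[1,1],R[0,1])); sp=-np.radians((yaw-cur+180)%360-180)
    print("shift",d.round(2),"rows",np.linalg.norm(d)/4.17,"spin",round(float(sp),3),"t",s["time_s"],"at",p.round(4))
E
python3 -c "
from h import *
X=tray('spare',-.03,0,.27);print(X);go(X,92.3)"
```

```text
[0.54020395 0.30742417 0.27      ]
shift [ 61.94 -77.74  -0.09] rows 23.836894607638627 spin -2.753 t 0.1833 at [ 0.2996 -0.657   0.2616]
```

Call:
arm_command(
  rows=[
    {"jaw": 1,"x": 61.9,"y": -77.7,"z": -4,"spin": -2.75},
    {"jaw": 1,"x": 61.9,"y": -77.7,"z": -4,"spin": -2.75},
    {"jaw": 1,"x": 61.9,"y": -77.7,"z": -4,"spin": -2.75},
    {"jaw": 1,"x": 61.9,"y": -77.7,"z": -4,"spin": -2.75},
    {"jaw": 1,"x": 61.9,"y": -77.7,"z": -4,"spin": -2.75},
    {"jaw": 1,"x": 61.9,"y": -77.7,"z": -4,"spin": -2.75},
    {"jaw": 1,"x": 61.9,"y": -77.7,"z": -4,"spin": -2.75},
    {"jaw": 1,"x": 61.9,"y": -77.7,"z": -4,"spin": -2.75},
  ],
)

```text
time_s: 0.85
tool_pos: [0.3814, -0.3345, 0.281]
orientation: [-0.0, 0.754, 0.657, -0.0]
ft_force: [1.4, 0.3, -0.1]
finger_gap: 0.093
grip_force: 0.0
```

```bash
python3 -c "
from h import *
X=tray('spare',-.03,0,.27);go(X,92.3);print(pose()[1].round(3))"
```

```text
shift [65.76  6.98  1.09] rows 15.861109521229421 spin -1.748 t 0.85 at [ 0.3814 -0.3345  0.281 ]
[[ 0.136  0.991 -0.   ]
 [ 0.991 -0.136 -0.   ]
 [-0.    -0.    -1.   ]]
```

Call:
arm_command(
  rows=[
    {"jaw": 1,"x": 65.8,"y": 7,"z": 1,"spin": -1.75},
    {"jaw": 1,"x": 65.8,"y": 7,"z": 1,"spin": -1.75},
    {"jaw": 1,"x": 65.8,"y": 7,"z": 1,"spin": -1.75},
    {"jaw": 1,"x": 65.8,"y": 7,"z": 1,"spin": -1.75},
    {"jaw": 1,"x": 65.8,"y": 7,"z": 1,"spin": -1.75},
    {"jaw": 1,"x": 65.8,"y": 7,"z": 1,"spin": -1.75},
    {"jaw": 1,"x": 65.8,"y": 7,"z": 1,"spin": -1.75},
    {"jaw": 1,"x": 65.8,"y": 7,"z": 1,"spin": -1.75},
  ],
)

```text
time_s: 1.52
tool_pos: [0.4635, -0.0117, 0.276]
orientation: [0.0, 0.347, 0.938, -0.0]
ft_force: [0.9, 0.5, -0.2]
finger_gap: 0.0929
grip_force: 0.0
```

```bash
python3 -c "
from h import *
X=tray('spare',-.03,0,.27);go(X,92.3)"
```

```text
shift [14.93 29.23  0.59] rows 7.871312620361265 spin -0.748 t 1.5167 at [ 0.4635 -0.0117  0.276 ]
```

Call:
arm_command(
  rows=[
    {"jaw": 1,"x": 14.9,"y": 29.2,"z": 0.6,"spin": -0.75},
    {"jaw": 1,"x": 14.9,"y": 29.2,"z": 0.6,"spin": -0.75},
    {"jaw": 1,"x": 14.9,"y": 29.2,"z": 0.6,"spin": -0.75},
    {"jaw": 1,"x": 14.9,"y": 29.2,"z": 0.6,"spin": -0.75},
    {"jaw": 1,"x": 14.9,"y": 29.2,"z": 0.6,"spin": -0.75},
    {"jaw": 1,"x": 14.9,"y": 29.2,"z": 0.6,"spin": -0.75},
    {"jaw": 1,"x": 14.9,"y": 29.2,"z": 0.6,"spin": -0.75},
    {"jaw": 1,"x": 14.9,"y": 29.2,"z": 0.6,"spin": -0.75},
  ],
)

```text
time_s: 2.18
tool_pos: [0.5423, 0.3072, 0.2693]
orientation: [-0.0, -0.019, 1.0, 0.0]
ft_force: [-0.2, -1.2, -0.1]
finger_gap: 0.0928
grip_force: 0.0
```

```bash
python3 -c "
from h import *
X=tray('spare',-.03,0,.27);go(X,92.3);im,d,c=grab('wrist');cv2.imwrite('pics/w1.png',im);W=cloud(d,c);np.savez('w1.npz',im=im,W=W)
P=W.reshape(-1,3);P=P[np.isfinite(P[:,2])]
print(np.round(c['R'],2).tolist(),(-np.array(c['R']).T@c['t']).round(3))
B=(P[:,0]>.4)&(P[:,0]<.68)&(P[:,1]>.2)&(P[:,1]<.48)
Q=P[B&(P[:,2]>.052)&(P[:,2]<.072)];print(cv2.minAreaRect((Q[:,:2]*1000).astype(np.float32)),Q.max(0),Q.min(0))
Z=P[B&(P[:,2]>.09)&(P[:,2]<.13)];print(len(Z),cv2.minAreaRect((Z[:,:2]*1000).astype(np.float32)),Z.max(0),Z.min(0))"
```

```text
shift [ 0.21  0.03 -0.06] rows 0.05339626355479279 spin -0.003 t 2.1833 at [0.5423 0.3072 0.2693]
[[-0.04, 1.0, 0.0], [0.97, 0.04, 0.24], [0.24, 0.01, -0.97]] [0.476 0.304 0.416]
((540.339111328125, 338.8610534667969), (116.50324249267578, 205.04725646972656), 2.5941901206970215) [0.60273593 0.44355964 0.07196684] [0.47821694 0.23411747 0.05201152]
1716 ((542.0756225585938, 294.1973876953125), (95.45928192138672, 23.460969924926758), 2.0903518199920654) [0.59011058 0.30745222 0.10753675] [0.49437826 0.28148512 0.0900117 ]
```

View pics/w1.png

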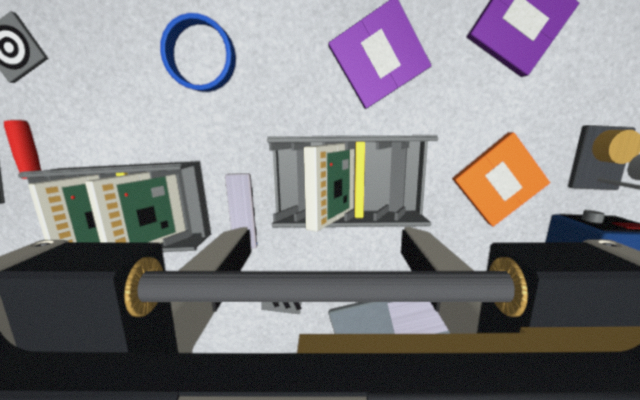

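The wrist view shows board_c leaning left at (330,185) in tray_spare, with the bar at (360,180). The purple and orange tiles are look-alikes. I'll go down over its top edge.

```bash
sed -i 's/spare=([^)]*)/spare=(.5405,.3387,92.3)/' h.py; python3 -c "
from h import *
X=tray('spare',-.0415,-.001,.099);print(X);go(X,92.3)"
```

```text
[0.54316466 0.29727356 0.099     ]
shift [-0.02 -1.86 17.07] rows 4.118730496256244 spin 0.002 t 2.2333 at [0.5422 0.3147 0.2699]
```

Call:
arm_command(
  rows=[
    {"jaw": 1,"x": 0,"y": -1.8,"z": 10,"spin": 0},
    {"jaw": 1,"x": 0,"y": -1.8,"z": 14,"spin": 0},
    {"jaw": 1,"x": 0,"y": -1.8,"z": 17,"spin": 0},
    {"jaw": 1,"x": 0,"y": -1.8,"z": 17,"spin": 0},
    {"jaw": 1,"x": 0,"y": -1.8,"z": 17,"spin": 0},
    {"jaw": 1,"x": 0,"y": -1.8,"z": 17,"spin": 0},
  ],
)

```text
time_s: 2.73
tool_pos: [0.5416, 0.2859, 0.0981]
orientation: [-0.002, -0.018, 1.0, -0.001]
ft_force: [-0.5, -0.3, 1.2]
finger_gap: 0.0933
grip_force: 0.0
```

```bash
python3 -c "
from h import *
X=tray('spare',-.0415,-.001,.099);print(X);go(X,92.3)"
```

```text
[0.54316466 0.29727356 0.099     ]
shift [-0.2   1.13 -0.1 ] rows 0.27501727522846997 spin -0.003 t 2.7333 at [0.5416 0.2859 0.0981]
```

Call:
arm_command(
  rows=[
    {"jaw": 1,"x": 0,"y": 0.9,"z": 0,"spin": 0},
    {"jaw": 1,"x": 0,"y": 0.9,"z": 0,"spin": 0},
    {"jaw": 1,"x": 0,"y": 0.9,"z": 0,"spin": 0},
    {"jaw": 1,"x": 0,"y": 0.9,"z": 0,"spin": 0},
  ],
)

```text
time_s: 3.07
tool_pos: [0.5432, 0.2966, 0.102]
orientation: [0.001, -0.018, 1.0, 0.001]
ft_force: [-0.3, -0.3, -0.6]
finger_gap: 0.0931
grip_force: 0.0
```

Call:
arm_command(
  rows=[
    {"jaw": -0.6,"x": 0,"y": 0,"z": 0,"spin": 0},
    {"jaw": -0.8,"x": 0,"y": 0,"z": 0,"spin": 0},
    {"jaw": -1,"x": 0,"y": 0,"z": 0,"spin": 0},
    {"jaw": -1,"x": 0,"y": 0,"z": 0,"spin": 0},
    {"jaw": -1,"x": 0,"y": 0,"z": 0,"spin": 0},
    {"jaw": -1,"x": 0,"y": 0,"z": 0,"spin": 0},
    {"jaw": -1,"x": 0,"y": 0,"z": 0,"spin": 0},
    {"jaw": -1,"x": 0,"y": 0,"z": 0,"spin": 0},
  ],
  squeeze=8,
)

```text
time_s: 3.73
tool_pos: [0.5425, 0.2958, 0.0999]
orientation: [-0.0, -0.018, 1.0, -0.0]
ft_force: [0.3, 0.7, -0.1]
finger_gap: 0.0443
grip_force: 0.0
```

Call:
arm_command(
  rows=[
    {"jaw": -1,"x": 0,"y": 0,"z": 0,"spin": 0},
    {"jaw": -1,"x": 0,"y": 0,"z": 0,"spin": 0},
    {"jaw": -1,"x": 0,"y": 0,"z": 0,"spin": 0},
    {"jaw": -1,"x": 0,"y": 0,"z": 0,"spin": 0},
    {"jaw": -1,"x": 0,"y": 0,"z": 0,"spin": 0},
    {"jaw": -1,"x": 0,"y": 0,"z": 0,"spin": 0},
  ],
)

```text
time_s: 4.23
tool_pos: [0.5425, 0.2962, 0.1001]
orientation: [0.0, -0.018, 1.0, 0.0]
ft_force: [-0.9, 1.2, 1.5]
finger_gap: 0.0289
grip_force: 7.1
```

```bash
python3 -c "
from h import *
im,d,c=grab('wrist');cv2.imwrite('pics/w2.png',im);print(r.sense())"
```

```text
{'time_s': 4.2833, 'joint_positions': array([-0.15934135,  0.7332117 , -0.66941795,  1.93030669,  0.68250757,
        0.71806808,  0.36733971]), 'dq': array([-2.15899412e-03, -2.11617054e-05, -1.25870591e-04, -4.64034312e-05,
       -1.57636744e-03, -1.15452608e-03, -4.32899055e-04]), 'joint_efforts': array([ 1.05806865e+00, -7.09013057e+01, -9.38650668e+00, -1.51755470e+01,
        1.83383510e-01,  6.34597577e-01, -3.79449979e-03]), 'tool_pos': array([0.54250654, 0.29612364, 0.10011408]), 'orientation': array([ 8.96262615e-05, -1.82281038e-02,  9.99833808e-01,  2.90138968e-04]), 'ft_force': array([-0.29313302,  1.7303828 ,  1.40982807]), 'ft_torque': array([ 5.58796288e-01, -4.01056880e-02,  1.57384505e-04]), 'grip_force': 7.1141815558075905, 'finger_gap': 0.029065188740353177}
```

View pics/w2.png

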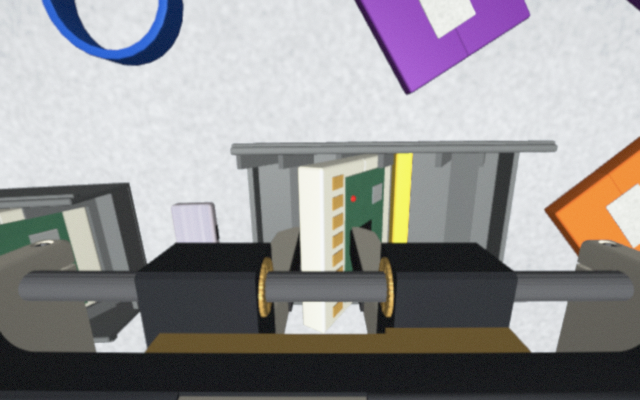

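The board is pinched at its top, tilted between the pads as planned, with a 29 mm gap. Next I draw it out along the lean.

Call:
arm_command(
  rows=[
    {"jaw": -1,"x": 0,"y": 0,"z": 0,"spin": 0},
    {"jaw": -1,"x": 0,"y": -0.25,"z": -0.43,"spin": 0},
    {"jaw": -1,"x": 0,"y": -0.5,"z": -0.87,"spin": 0},
    {"jaw": -1,"x": 0,"y": -0.75,"z": -1.3,"spin": 0},
    {"jaw": -1,"x": 0,"y": -1,"z": -1.73,"spin": 0},
    {"jaw": -1,"x": 0,"y": -1.25,"z": -2.16,"spin": 0},
    {"jaw": -1,"x": 0,"y": -1.5,"z": -2.6,"spin": 0},
    {"jaw": -1,"x": 0,"y": -1.5,"z": -2.6,"spin": 0},
  ],
  squeeze=12,
)

```text
time_s: 4.95
tool_pos: [0.5434, 0.2796, 0.1268]
orientation: [0.0, -0.018, 1.0, -0.0]
ft_force: [-0.1, -2.9, 0.6]
finger_gap: 0.0202
grip_force: 11.4
```

```bash
python3 -c "
from h import *
im,d,c=grab('wrist');cv2.imwrite('pics/w3.png',im);print(pose()[0],r.sense()['finger_gap'])
P=cloud(d,c).reshape(-1,3);B=(P[:,0]>.48)&(P[:,0]<.525)&(P[:,1]>.22)&(P[:,1]<.33)&(P[:,2]>.07)&(P[:,2]<.2)
print(P[B].max(0),P[B].min(0))"
```

```text
[0.54328341 0.27948109 0.12644982] 0.020541351686886814
[0.52499374 0.32998737 0.19999363] [0.48298128 0.22000717 0.07000689]
```

View pics/w3.png

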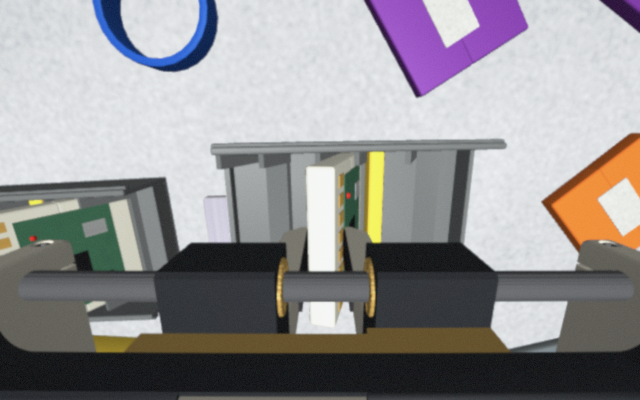

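The gap has dropped to 20 mm: the board at (325,245) is straightening in the pads and rising, and the tray has stayed put. I'll keep drawing.

Call:
arm_command(
  rows=[
    {"jaw": -1,"x": 0,"y": -0.25,"z": -0.43,"spin": 0},
    {"jaw": -1,"x": 0,"y": -0.5,"z": -0.87,"spin": 0},
    {"jaw": -1,"x": 0,"y": -0.75,"z": -1.3,"spin": 0},
    {"jaw": -1,"x": 0,"y": -1,"z": -1.73,"spin": 0},
    {"jaw": -1,"x": 0,"y": -1.25,"z": -2.16,"spin": 0},
    {"jaw": -1,"x": 0,"y": -1.5,"z": -2.6,"spin": 0},
    {"jaw": -1,"x": 0,"y": -1.7,"z": -4,"spin": 0},
    {"jaw": -1,"x": 0,"y": -1.7,"z": -5,"spin": 0},
  ],
)

```text
time_s: 5.67
tool_pos: [0.5437, 0.2629, 0.1772]
orientation: [-0.0, -0.018, 1.0, -0.001]
ft_force: [-1.4, -0.5, -0.7]
finger_gap: 0.0158
grip_force: 12.0
```

Call:
arm_command(
  rows=[
    {"jaw": -1,"x": 0,"y": 0,"z": -3,"spin": 0},
    {"jaw": -1,"x": 0,"y": 0,"z": -6,"spin": 0},
    {"jaw": -1,"x": 0,"y": 0,"z": -9,"spin": 0},
    {"jaw": -1,"x": 0,"y": 0,"z": -9,"spin": 0},
    {"jaw": -1,"x": 0,"y": 0,"z": -9,"spin": 0},
  ],
  squeeze=15,
)

```text
time_s: 6.08
tool_pos: [0.5443, 0.2645, 0.2687]
orientation: [0.002, -0.018, 1.0, 0.001]
ft_force: [0.2, 1.3, -1.0]
finger_gap: 0.0159
grip_force: 15.0
```

```bash
python3 -c "
from h import *
im,d,c=grab('scene');cv2.imwrite('pics/s2.png',cv2.resize(im[90:270,250:490],None,fx=3,fy=3,interpolation=cv2.INTER_CUBIC));print(pose()[0],r.sense()['finger_gap'])
P=cloud(d,c).reshape(-1,3);p=pose()[0];B=(abs(P[:,0]-p[0])<.055)&(abs(P[:,1]-p[1])<.02)&(P[:,2]>.07)&(P[:,2]<p[2]+.03)
print(P[B].max(0),P[B].min(0),np.percentile(P[B],[1,50,99],axis=0))"
```

```text
[0.54379486 0.26375139 0.26701161] 0.01582309170633687
[0.59547195 0.28366813 0.29673658] [0.49071415 0.24382361 0.07057647] [[0.49761013 0.24620543 0.07257437]
 [0.55526334 0.2585022  0.22632384]
 [0.59400063 0.28086717 0.29448849]]
```

View pics/s2.png

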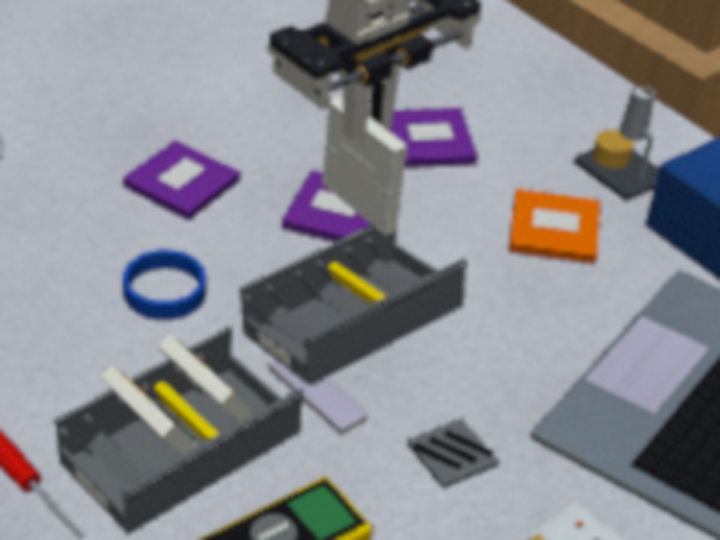

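The board hangs upright from the gripper at (365,165), clear of the tray, and the bystanders are undisturbed. Next I measure the hang (bottom z, x extent, y face) and go over the keep tray.

```bash
cat > hang.py <<'E'
from h import *
im,d,c=grab('scene');p,R,s=pose();W=cloud(d,c)
B=(abs(W[...,0]-p[0])<.065)&(abs(W[...,1]-p[1])<.014)&(W[...,2]>.15)&(W[...,2]<p[2]+.02)
P=W[B];f=np.median(P[:,1]);P=P[abs(P[:,1]-f)<.006];print("n",len(P),"yface",f,"tcp",p.round(4))
A=np.c_[P[:,0]-p[0],P[:,2]-p[2],np.ones(len(P))];print("plane y=",np.linalg.lstsq(A,P[:,1],rcond=None)[0].round(4))
for x in np.arange(-.06,.06,.01):
    q=P[abs(P[:,0]-p[0]-x-.005)<.005]
    if len(q)>5:print(round(x+.005,3),len(q),"zmin",(q[:,2].min()-p[2]).round(4),"zmax",(q[:,2].max()-p[2]).round(4))
print("x",P[:,0].min()-p[0],P[:,0].max()-p[0])
E
python3 hang.py; python3 -c "
from h import *
go(tray('keep',-.0826,0,.267),94.8)"
```

```text
n 663 yface 0.2574584939631815 tcp [0.5435 0.2633 0.2659]
plane y= [0.0365 0.004  0.257 ]
-0.045 45 zmin -0.0958 zmax 0.002
-0.035 70 zmin -0.0986 zmax 0.0027
-0.025 55 zmin -0.0998 zmax 0.0028
-0.015 48 zmin -0.0998 zmax -0.0232
-0.005 52 zmin -0.0985 zmax -0.0233
0.005 69 zmin -0.0976 zmax 0.0177
0.015 74 zmin -0.0986 zmax 0.0025
0.025 87 zmin -0.0977 zmax 0.0025
0.035 76 zmin -0.0996 zmax 0.0028
0.045 83 zmin -0.0976 zmax 0.0016
x -0.05008208739023434 0.05032174315146043
shift [ -4.06 -31.95  -0.09] rows 7.724007464948241 spin -0.048 t 6.1833 at [0.5435 0.2633 0.2659]
```

Call:
arm_command(
  rows=[
    {"jaw": -1,"x": -4,"y": -32,"z": 0,"spin": -0.05},
    {"jaw": -1,"x": -4,"y": -32,"z": 0,"spin": -0.05},
    {"jaw": -1,"x": -4,"y": -32,"z": 0,"spin": -0.05},
    {"jaw": -1,"x": -4,"y": -32,"z": 0,"spin": -0.05},
    {"jaw": -1,"x": -4,"y": -32,"z": 0,"spin": -0.05},
    {"jaw": -1,"x": -4,"y": -32,"z": 0,"spin": -0.05},
    {"jaw": -1,"x": -4,"y": -32,"z": 0,"spin": -0.05},
    {"jaw": -1,"x": -4,"y": -32,"z": 0,"spin": -0.05},
  ],
)

```text
time_s: 6.85
tool_pos: [0.5947, -0.059, 0.2643]
orientation: [-0.001, -0.042, 0.999, -0.0]
ft_force: [0.3, 0.1, -1.9]
finger_gap: 0.0158
grip_force: 15.0
```

Call:
arm_command(
  rows=[
    {"jaw": -1,"x": 0,"y": 0,"z": 0,"spin": 0},
    {"jaw": -1,"x": 0,"y": 0,"z": 0,"spin": 0},
    {"jaw": -1,"x": 0,"y": 0,"z": 0,"spin": 0},
  ],
)

```text
time_s: 7.1
tool_pos: [0.5947, -0.0539, 0.2651]
orientation: [-0.001, -0.043, 0.999, 0.001]
ft_force: [-0.8, -0.8, -1.3]
finger_gap: 0.0159
grip_force: 15.0
```

```bash
python3 -c "
from h import *
im,d,c=grab('wrist');cv2.imwrite('pics/w4.png',im);p,R,s=pose();W=cloud(d,c);np.savez('w4.npz',im=im,W=W);P=W.reshape(-1,3);P=P[np.isfinite(P[:,2])]
B=(P[:,0]>.5)&(P[:,0]<.68)&(P[:,1]>-.1)&(P[:,1]<.15)
Q=P[B&(P[:,2]>.06)&(P[:,2]<.07)];print(len(Q),cv2.minAreaRect((Q[:,:2]*1000).astype(np.float32)),Q.max(0),Q.min(0))
for lo,hi in((.5,.56),(.62,.68)):
  q=Q[(Q[:,0]>lo)&(Q[:,0]<hi)];print(lo,len(q),q.min(0) if len(q) else 0,q.max(0) if len(q) else 0,np.polyfit(q[:,1],q[:,0],1) if len(q)>9 else 0)
go(tray('keep',-.0826,0,.267),94.8)"
```

```text
1897 ((590.3590087890625, 29.600540161132812), (115.59496307373047, 205.3668212890625), 4.934761047363281) [0.6526696  0.13576173 0.06995022] [ 0.52433214 -0.07758121  0.06000567]
0.5 1119 [ 0.52433214 -0.07758121  0.06011606] [0.55960606 0.1270377  0.06995022] [-0.0827932   0.53902029]
0.62 552 [ 0.62015227 -0.06825578  0.06000567] [0.6526696  0.13576173 0.06983492] [-0.05539476  0.64291141]
shift [-0.06 -0.15 -0.16] rows 0.05496019581525777 spin 0.004 t 7.15 at [ 0.5948 -0.053   0.2654]
```

View pics/w4.png

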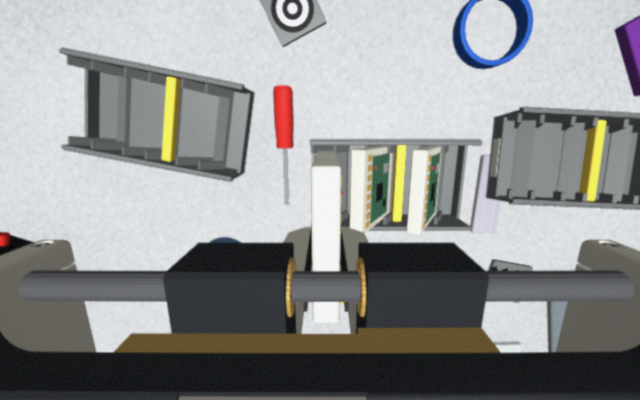

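```bash
sed -i 's/keep=([^)]*)/keep=(.5903,.0292,94.8)/' h.py; python3 -c "
from h import *
f=np.load('w4.npz');W=f['W'];im=f['im']
P=W[155:330,308:345].reshape(-1,3);w=im[155:330,308:345].reshape(-1,3).min(1)>150
P=P[w&(P[:,2]>.25)&(P[:,2]<.28)];print(P.min(0),P.max(0),np.median(P,0),cv2.minAreaRect((P[:,:2]*1000).astype(np.float32)))
go(tray('keep',-.0826,0,.2),94.8)"
```

```text
[ 0.54700732 -0.06636046  0.25155595] [ 0.64204116 -0.04253636  0.2647771 ] [ 0.5801195  -0.05562265  0.26227919] ((594.7774658203125, -54.49496841430664), (95.11985778808594, 16.437776565551758), 5.082645416259766)
shift [-0.25 -0.04  6.54] rows 1.5699557103435828 spin 0.004 t 7.15 at [ 0.5948 -0.053   0.2654]
```

Call:
arm_command(
  rows=[
    {"jaw": -1,"x": -0.2,"y": 0,"z": 3,"spin": 0},
    {"jaw": -1,"x": -0.2,"y": 0,"z": 6,"spin": 0},
    {"jaw": -1,"x": -0.2,"y": 0,"z": 8.5,"spin": 0},
    {"jaw": -1,"x": -0.2,"y": 0,"z": 10,"spin": 0},
    {"jaw": -1,"x": -0.2,"y": 0,"z": 10.5,"spin": 0},
    {"jaw": -1,"x": -0.2,"y": 0,"z": 10.5,"spin": 0},
    {"jaw": -1,"x": -0.2,"y": 0,"z": 10.5,"spin": 0},
    {"jaw": -1,"x": -0.2,"y": 0,"z": 10.5,"spin": 0},
  ],
)

```text
time_s: 7.82
tool_pos: [0.5979, -0.0536, 0.1622]
orientation: [0.001, -0.044, 0.999, 0.0]
ft_force: [0.3, -0.4, -0.9]
finger_gap: 0.0158
grip_force: 15.0
```

```bash
python3 -c "
from h import *
go(tray('keep',-.0835,0,.148),94.8);print(pose()[2]['ft_force'])"
```

```text
shift [ 0.07 -0.04  1.42] rows 0.34178491784897924 spin 0.003 t 7.8167 at [ 0.5979 -0.0536  0.1622]
[ 0.32288915 -0.43424778 -0.9179135 ]
```

Call:
arm_command(
  rows=[
    {"jaw": -1,"x": 0,"y": 0,"z": 0.3,"spin": 0},
    {"jaw": -1,"x": 0,"y": 0,"z": 0.6,"spin": 0},
    {"jaw": -1,"x": 0,"y": 0,"z": 0.9,"spin": 0},
    {"jaw": -1,"x": 0,"y": 0,"z": 1.2,"spin": 0},
    {"jaw": -1,"x": 0,"y": 0,"z": 1.4,"spin": 0},
    {"jaw": -1,"x": 0,"y": 0,"z": 1.4,"spin": 0},
  ],
  squeeze=8,
)

```text
time_s: 8.32
tool_pos: [0.5972, -0.0539, 0.1467]
orientation: [-0.0, -0.043, 0.999, 0.0]
ft_force: [-0.2, 2.2, -1.7]
finger_gap: 0.016
grip_force: 8.0
```

Call:
arm_command(
  rows=[
    {"jaw": -1,"x": 0,"y": 0,"z": 0.15,"spin": 0},
    {"jaw": -1,"x": 0,"y": 0,"z": 0.3,"spin": 0},
    {"jaw": -1,"x": 0,"y": 0,"z": 0.3,"spin": 0},
  ],
)

```text
time_s: 8.57
tool_pos: [0.5975, -0.0539, 0.1441]
orientation: [0.0, -0.043, 0.999, 0.0]
ft_force: [-0.2, 2.2, 1.2]
finger_gap: 0.0159
grip_force: 8.1
```

The board has touched the rib, with the force swinging to +y. Now I loosen the jaw step by step while the −x finger retreats, so the board leans and slides in under control.

Call:
arm_command(
  rows=[
    {"jaw": -0.62,"x": 0,"y": -0.2,"z": 0.1,"spin": 0},
    {"jaw": -0.6,"x": 0,"y": -0.4,"z": 0.25,"spin": 0},
    {"jaw": -0.58,"x": 0,"y": -0.6,"z": 0.4,"spin": 0},
    {"jaw": -0.56,"x": 0,"y": -0.85,"z": 0.55,"spin": 0},
    {"jaw": -0.56,"x": 0,"y": -1.1,"z": 0.7,"spin": 0},
    {"jaw": -0.56,"x": 0,"y": -1.1,"z": 0.7,"spin": 0},
  ],
)

```text
time_s: 9.07
tool_pos: [0.5979, -0.0664, 0.1364]
orientation: [-0.0, -0.043, 0.999, -0.0]
ft_force: [0.3, -1.4, -0.2]
finger_gap: 0.0206
grip_force: 0.1
```

```bash
cat > look.py <<'E'
from h import *
import sys
im,d,c=grab('wrist');p,R,s=pose();W=cloud(d,c);np.savez(sys.argv[1]+'.npz',im=im,W=W);cv2.imwrite('pics/'+sys.argv[1]+'.png',im)
# white top part of the moved board at its near end (small x), tray frame
a=np.radians(T['keep'][2]);D=W-np.array([T['keep'][0],T['keep'][1],0]);tx=D[...,0]*np.cos(a)+D[...,1]*np.sin(a);ty=-D[...,0]*np.sin(a)+D[...,1]*np.cos(a)
m=(abs(ty-.035)<.009)&(tx>-.15)&(tx<-.06)&(W[...,2]>.07)&(W[...,2]<.2)
x=tx[m];z=W[...,2][m]
print(p.round(4),s['finger_gap'],s['ft_force'].round(1),m.sum())
for lo in np.arange(.07,.16,.008):
    k=(z>lo)&(z<=lo+.008)
    if k.sum()>3:print(round(lo*1000),(x[k].min()*1000).round(1),(x[k].max()*1000).round(1),k.sum())
tp=(p-np.array([*T['keep'][:2],0]));print('tcp tray',tp[0]*np.cos(a)+tp[1]*np.sin(a),-tp[0]*np.sin(a)+tp[1]*np.cos(a))
E
python3 look.py w5
```

```text
[ 0.598  -0.066   0.1366] 0.020950538986717 [-0.3 -0.4 -0.4] 1443
70 -79.4 -76.2 41
78 -80.6 -78.6 36
86 -81.9 -80.5 34
94 -83.8 -81.8 46
102 -85.7 -82.7 63
110 -87.3 -85.1 61
118 -88.8 -86.7 66
126 -106.8 -88.3 172
134 -106.6 -90.7 924
tcp tray -0.09549813808482895 0.0002830639391968575
```

The board tilts 11°, on plan. Continuing.

Call:
arm_command(
  rows=[
    {"jaw": -0.54,"x": 0,"y": -0.2,"z": 0.3,"spin": 0},
    {"jaw": -0.52,"x": 0,"y": -0.4,"z": 0.6,"spin": 0},
    {"jaw": -0.5,"x": 0,"y": -0.55,"z": 0.9,"spin": 0},
    {"jaw": -0.48,"x": 0,"y": -0.7,"z": 1.1,"spin": 0},
    {"jaw": -0.48,"x": 0,"y": -0.7,"z": 1.1,"spin": 0},
    {"jaw": -0.48,"x": 0,"y": -0.7,"z": 1.1,"spin": 0},
  ],
)

```text
time_s: 9.62
tool_pos: [0.5986, -0.0725, 0.1257]
orientation: [-0.0, -0.043, 0.999, -0.0]
ft_force: [-0.5, -0.8, -1.3]
finger_gap: 0.0242
grip_force: 0.4
```

```bash
python3 look.py w6
```

```text
[ 0.5987 -0.0724  0.1258] 0.02411448281018124 [-1.3 -0.2 -0.3] 3114
70 -83.7 -79.7 84
78 -86.3 -82.6 95
86 -90.2 -85.7 116
94 -93.6 -89.0 126
102 -96.4 -92.3 146
110 -114.4 -95.1 641
118 -108.7 -98.9 410
tcp tray -0.1019517814558897 0.00018118317453482378
```

Call:
arm_command(
  rows=[
    {"jaw": -0.46,"x": 0,"y": 0,"z": 0.4,"spin": 0},
    {"jaw": -0.44,"x": 0,"y": -0.05,"z": 0.8,"spin": 0},
    {"jaw": -0.42,"x": 0,"y": -0.05,"z": 1.2,"spin": 0},
    {"jaw": -0.4,"x": 0,"y": -0.05,"z": 1.6,"spin": 0},
    {"jaw": -0.4,"x": 0,"y": 0,"z": 2,"spin": 0},
    {"jaw": -0.38,"x": 0,"y": 0,"z": 2.2,"spin": 0},
    {"jaw": -0.38,"x": 0,"y": 0,"z": 2.2,"spin": 0},
  ],
)

```text
time_s: 10.25
tool_pos: [0.5985, -0.0722, 0.1033]
orientation: [-0.0, -0.043, 0.999, 0.0]
ft_force: [-0.0, -0.1, 0.1]
finger_gap: 0.0285
grip_force: 0.1
```

```bash
python3 look.py w7
```

```text
[ 0.5986 -0.0721  0.1036] 0.02879980681161784 [-0.5 -0.5  1.1] 21265
70 -87.3 -82.0 138
78 -90.9 -85.9 165
86 -95.1 -90.1 181
94 -115.6 -93.4 245
102 -116.4 -97.2 1140
110 -104.9 -101.9 31
tcp tray -0.10167880736309254 0.00019306963805643812
```

Call:
arm_command(
  rows=[
    {"jaw": -0.36,"x": 0,"y": -0.2,"z": 0.05,"spin": 0},
    {"jaw": -0.33,"x": 0,"y": -0.4,"z": 0.1,"spin": 0},
    {"jaw": -0.3,"x": 0,"y": -0.6,"z": 0.2,"spin": 0},
    {"jaw": -0.27,"x": 0,"y": -0.7,"z": 0.2,"spin": 0},
    {"jaw": -0.24,"x": 0,"y": -0.7,"z": 0.2,"spin": 0},
    {"jaw": -0.2,"x": 0,"y": -0.7,"z": 0.2,"spin": 0},
    {"jaw": -0.2,"x": 0,"y": -0.7,"z": 0.2,"spin": 0},
  ],
)

```text
time_s: 10.88
tool_pos: [0.5994, -0.0792, 0.102]
orientation: [0.0, -0.043, 0.999, 0.0]
ft_force: [0.5, -0.3, -0.2]
finger_gap: 0.0369
grip_force: 0.0
```

```bash
python3 look.py w8
```

```text
[ 0.5994 -0.0792  0.102 ] 0.03748975050419891 [ 0.3 -0.6 -0.9] 20169
70 -92.7 -86.8 181
78 -97.9 -91.4 218
86 -102.3 -96.1 220
94 -122.4 -100.6 583
102 -119.9 -105.9 737
tcp tray -0.10881282302658005 7.334102285172853e-06
```

View pics/w8.png

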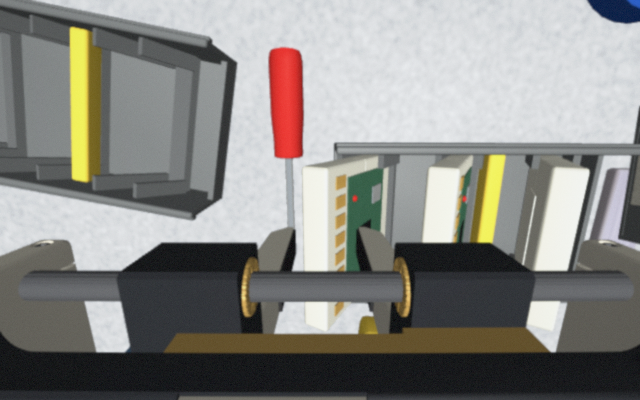

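The board leans 30° with its corner at tray x −122 mm (expected −123), so it looks home. Lifting away.

Call:
arm_command(
  rows=[
    {"jaw": 0,"x": 0,"y": 0,"z": -0.3,"spin": 0},
    {"jaw": 0,"x": 0,"y": 0,"z": -3,"spin": 0},
    {"jaw": 0,"x": 0,"y": 0,"z": -7,"spin": 0},
    {"jaw": 0,"x": 0,"y": 0,"z": -11,"spin": 0},
    {"jaw": 0,"x": 0,"y": 0,"z": -15,"spin": 0},
    {"jaw": 0,"x": 0,"y": 0,"z": -18,"spin": 0},
    {"jaw": 0,"x": 0,"y": 0,"z": -18,"spin": 0},
  ],
)

```text
time_s: 11.52
tool_pos: [0.6018, -0.0782, 0.2885]
orientation: [0.004, -0.043, 0.999, -0.001]
ft_force: [0.7, 0.3, 0.0]
finger_gap: 0.0467
grip_force: 0.0
```

```bash
python3 look.py w9; python3 -c "
from h import *
f=np.load('w9.npz');W=f['W']
a=np.radians(T['keep'][2]);D=W-np.array([*T['keep'][:2],0]);tx=D[...,0]*np.cos(a)+D[...,1]*np.sin(a);ty=-D[...,0]*np.sin(a)+D[...,1]*np.cos(a)
for lo,hi in((-.14,-.09),(-.075,-.03),(-.01,.05)):
  m=(abs(ty)<.05)&(tx>lo)&(tx<hi)&(W[...,2]>.09)&(W[...,2]<.13)
  print(m.sum(),[ (np.percentile(v[m],1)*1000).round(1) for v in(tx,ty,W[...,2])],[ (np.percentile(v[m],99)*1000).round(1) for v in(tx,ty,W[...,2])])
go(tray('spare',.012,0,.25),92.3)"
```

```text
[ 0.6008 -0.0788  0.2855] 0.046084674736634135 [0.5 0.5 0.3] 436
70 -92.7 -87.1 49
78 -97.9 -91.4 54
86 -101.6 -96.5 59
94 -121.4 -100.4 123
102 -119.0 -106.3 151
tcp tray -0.10851517891735103 -0.0013745642892487465
1539 [np.float64(-121.8), np.float64(-45.9), np.float64(90.4)] [np.float64(-99.0), np.float64(47.6), np.float64(106.9)]
1437 [np.float64(-56.2), np.float64(-46.1), np.float64(90.5)] [np.float64(-33.1), np.float64(47.4), np.float64(107.0)]
1352 [np.float64(9.7), np.float64(-46.0), np.float64(90.7)] [np.float64(33.0), np.float64(47.6), np.float64(107.0)]
shift [ 2.38 43.32  3.48] rows 10.437303252248329 spin 0.046 t 11.5667 at [ 0.6008 -0.0788  0.2855]
```

All three boards match: same heights (107 mm), 66 mm pitch and same lean. board_c is fully home. Now to the spare tray.

Call:
arm_command(
  rows=[
    {"jaw": 0,"x": 2.4,"y": 43.3,"z": 3.5,"spin": 0.046},
    {"jaw": 0,"x": 2.4,"y": 43.3,"z": 3.5,"spin": 0.046},
    {"jaw": 0,"x": 2.4,"y": 43.3,"z": 3.5,"spin": 0.046},
    {"jaw": 0,"x": 2.4,"y": 43.3,"z": 3.5,"spin": 0.046},
    {"jaw": 0,"x": 2.4,"y": 43.3,"z": 3.5,"spin": 0.046},
    {"jaw": 0,"x": 2.4,"y": 43.3,"z": 3.5,"spin": 0.046},
    {"jaw": 0,"x": 2.4,"y": 43.3,"z": 3.5,"spin": 0.046},
    {"jaw": 0,"x": 2.4,"y": 43.3,"z": 3.5,"spin": 0.046},
  ],
)

```text
time_s: 12.23
tool_pos: [0.5514, 0.251, 0.2537]
orientation: [-0.001, -0.02, 1.0, -0.001]
ft_force: [1.0, 0.3, 0.1]
finger_gap: 0.0463
grip_force: 0.0
```

```bash
python3 -c "
from h import *
go(tray('spare',.012,0,.25),92.3)"
```

```text
shift [ 0.73 10.    0.36] rows 2.4069848540208016 spin 0.0 t 12.2333 at [0.5514 0.251  0.2537]
```

Call:
arm_command(
  rows=[
    {"jaw": 0,"x": 0.7,"y": 9.6,"z": 0,"spin": 0},
    {"jaw": 0,"x": 0.7,"y": 9.6,"z": 0,"spin": 0},
    {"jaw": 0,"x": 0.7,"y": 9.6,"z": 0,"spin": 0},
    {"jaw": 0,"x": 0.7,"y": 9.6,"z": 0,"spin": 0},
    {"jaw": 0,"x": 0.7,"y": 9.6,"z": 0,"spin": 0},
    {"jaw": 0,"x": 0.7,"y": 9.6,"z": 0,"spin": 0},
    {"jaw": 0,"x": 0.7,"y": 9.6,"z": 0,"spin": 0},
  ],
)

```text
time_s: 12.82
tool_pos: [0.5423, 0.343, 0.2545]
orientation: [-0.0, -0.019, 1.0, -0.001]
ft_force: [0.5, -1.0, -0.3]
finger_gap: 0.0468
grip_force: 0.0
```

```bash
cat > bar.py <<'E'
from h import *
im,d,c=grab('wrist');W=cloud(d,c);P=W.reshape(-1,3);p,R,s=pose()
B=(abs(P[:,0]-.54)<.1)&(abs(P[:,1]-.34)<.14)
Q=P[B&(P[:,2]>.058)&(P[:,2]<.07)];print(cv2.minAreaRect((Q[:,:2]*1000).astype(np.float32)))
h=cv2.cvtColor(im,cv2.COLOR_BGR2HSV).reshape(-1,3)
Y=P[B&(h[:,0]>20)&(h[:,0]<35)&(h[:,1]>120)&(P[:,2]>.043)&(P[:,2]<.05)];print(len(Y),np.median(Y,0),cv2.minAreaRect((Y[:,:2]*1000).astype(np.float32)))
E
python3 bar.py; python3 -c "
from h import *
go(tray('spare',.012,0,.04),92.3)"
```

```text
((532.5248413085938, 286.4278259277344), (110.55416870117188, 175.94537353515625), 2.10793137550354)
352 [0.50824213 0.28374972 0.04722732] ((537.69189453125, 284.4009704589844), (101.96234893798828, 12.768329620361328), 1.2649941444396973)
shift [ 0.2   0.79 21.48] rows 5.153926659864792 spin -0.002 t 12.8667 at [0.5424 0.3432 0.2548]
```

The emptied tray was dragged about 66 mm toward −y while I drew the board. I need to check whether it pushed the hub.

```bash
python3 -c "
from h import *
f=np.load('top0.npz');W0=f['W'];im0=f['im']
im,d,c=grab('top');W=cloud(d,c);np.savez('top1.npz',im=im,W=W)
for w in(W0,W):
  P=w.reshape(-1,3)
  B=(P[:,0]>.48)&(P[:,0]<.7)&(P[:,1]>.14)&(P[:,1]<.225)&(P[:,2]>.006)&(P[:,2]<.02)
  q=P[B];print('hub',len(q),cv2.minAreaRect((q[:,:2]*1000).astype(np.float32)),np.median(q,0))
  for n,(a,b) in dict(spare=(.15,.46),keep=(-.09,.145),empty=(-.4,-.15)).items():
    k=P[(P[:,0]>.45)&(P[:,0]<.68)&(P[:,1]>a)&(P[:,1]<b)&(P[:,2]>.05)&(P[:,2]<.075)];print(n,cv2.minAreaRect((k[:,:2]*1000).astype(np.float32)))
A=np.hstack([im0[130:240,200:400],im[130:240,200:400]]);cv2.imwrite('pics/cmp.png',cv2.resize(A,None,fx=2,fy=2,interpolation=cv2.INTER_CUBIC))"
```

```text
hub 473 ((595.5439453125, 181.82643127441406), (208.8369598388672, 82.946533203125), 0.8436882495880127) [0.59985283 0.18217176 0.01183071]
spare ((538.9825439453125, 337.4171142578125), (117.16614532470703, 205.04095458984375), 2.776759147644043)
keep ((588.623291015625, 27.760009765625), (116.28658294677734, 204.66650390625), 4.7590718269348145)
empty ((531.177001953125, -267.577880859375), (206.89041137695312, 116.94830322265625), 83.7361831665039)
hub 262 ((634.5750732421875, 181.687744140625), (151.02401733398438, 72.42517852783203), 21.291349411010742) [0.62501463 0.18156787 0.01185636]
spare ((544.4462890625, 278.81829833984375), (38.666351318359375, 230.18093872070312), 29.19411277770996)
keep ((588.7235107421875, 27.116058349609375), (116.75128173828125, 205.63491821289062), 4.927080154418945)
empty ((531.3527221679688, -267.9937744140625), (207.03184509277344, 117.40970611572266), 83.7405014038086)
```

View pics/cmp.png

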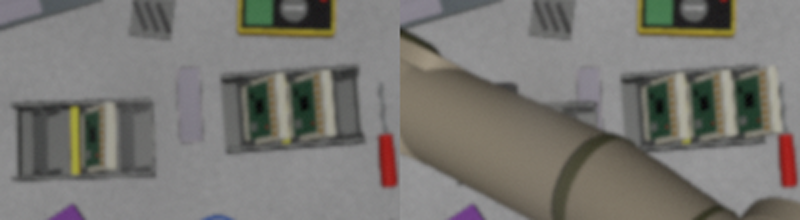

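The hub at crop (590,90) seems in place, but the tray's −x end now overlaps it. I'll move the wrist over the tray for a proper measurement.

Call:
arm_command(
  rows=[
    {"jaw": 0,"x": 0.2,"y": -6,"z": -2,"spin": 0},
    {"jaw": 0,"x": 0.2,"y": -6,"z": -2,"spin": 0},
    {"jaw": 0,"x": 0.2,"y": -6,"z": -2,"spin": 0},
    {"jaw": 0,"x": 0.2,"y": -6,"z": -2,"spin": 0},
    {"jaw": 0,"x": 0.2,"y": -6,"z": -2,"spin": 0},
  ],
)

```text
time_s: 13.33
tool_pos: [0.5423, 0.2851, 0.2753]
orientation: [0.0, -0.02, 1.0, 0.0]
ft_force: [0.3, 1.3, 0.2]
finger_gap: 0.0466
grip_force: 0.0
```

```bash
python3 -c "
from h import *
im,d,c=grab('wrist');W=cloud(d,c);np.savez('w10.npz',im=im,W=W);cv2.imwrite('pics/w10.png',im);P=W.reshape(-1,3)
B=(abs(P[:,0]-.54)<.085)&(P[:,1]>.15)&(P[:,1]<.42)
Q=P[B&(P[:,2]>.056)&(P[:,2]<.09)];print(len(Q),cv2.minAreaRect((Q[:,:2]*1000).astype(np.float32)))
for lo in np.arange(.16,.4,.03):
  for s in(1,-1):
    q=Q[(Q[:,1]>lo)&(Q[:,1]<lo+.03)&(s*(Q[:,0]-.54)>0)]
    if len(q)>5:print(round(lo,2),s,len(q),np.percentile(q[:,2],[50,95]).round(4))
h=cv2.cvtColor(im,cv2.COLOR_BGR2HSV).reshape(-1,3)
Y=P[B&(h[:,0]>20)&(h[:,0]<35)&(h[:,1]>120)&(P[:,2]>.041)&(P[:,2]<.055)];print(len(Y),np.median(Y,0),cv2.minAreaRect((Y[:,:2]*1000).astype(np.float32)))
H=P[(P[:,0]>.5)&(P[:,0]<.7)&(P[:,1]>.13)&(P[:,1]<.225)&(P[:,2]>.006)&(P[:,2]<.016)];print('hub',len(H),H.min(0),H.max(0))
print(pose()[0])"
```

```text
2881 ((535.7200927734375, 271.7635498046875), (115.22840118408203, 205.01646423339844), 2.210975408554077)
0.16 1 192 [0.069  0.0791]
0.16 -1 156 [0.0624 0.0653]
0.19 1 265 [0.0752 0.0789]
0.19 -1 189 [0.0631 0.0655]
0.22 1 258 [0.0747 0.0786]
0.22 -1 176 [0.0635 0.0653]
0.25 1 234 [0.0746 0.0786]
0.25 -1 165 [0.0634 0.0653]
0.28 1 280 [0.0707 0.0784]
0.28 -1 167 [0.063  0.0651]
0.31 1 250 [0.0725 0.0784]
0.31 -1 158 [0.063  0.0648]
0.34 1 196 [0.0756 0.0783]
0.34 -1 148 [0.0631 0.0648]
0.37 1 40 [0.0759 0.0781]
0.37 -1 7 [0.0623 0.0641]
561 [0.52576573 0.28330645 0.04946624] ((537.5748291015625, 283.5184326171875), (102.02291870117188, 11.9832763671875), 3.1294572353363037)
hub 1176 [0.50074194 0.13000591 0.0064853 ] [0.65592626 0.22491126 0.01599797]
[0.54200095 0.28564278 0.27514379]
```

View pics/w10.png

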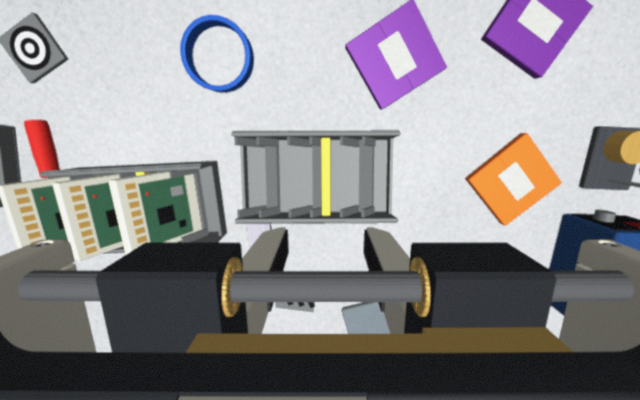

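The tray at (318,176) sits with its far side 13 mm high: its far runner rests on the hub, and the hub itself hasn't moved. I'll lift it straight off by its bar, set it level on its old spot, then regrip and stack.

```bash
python3 -c "
from h import *
go([.538,.2835,.048],92.3)"
```

```text
shift [ 0.41 -0.21 22.71] rows 5.448180567590124 spin 0.0 t 13.3833 at [0.542  0.2856 0.2751]
```

Call:
arm_command(
  rows=[
    {"jaw": -0.2,"x": 0.4,"y": -0.2,"z": 4,"spin": 0},
    {"jaw": -0.2,"x": 0.4,"y": -0.2,"z": 8,"spin": 0},
    {"jaw": -0.2,"x": 0.4,"y": -0.2,"z": 12,"spin": 0},
    {"jaw": -0.2,"x": 0.4,"y": -0.2,"z": 16,"spin": 0},
    {"jaw": -0.2,"x": 0.4,"y": -0.2,"z": 19,"spin": 0},
    {"jaw": -0.2,"x": 0.4,"y": -0.2,"z": 19,"spin": 0},
    {"jaw": -0.2,"x": 0.4,"y": -0.2,"z": 19,"spin": 0},
  ],
)

```text
time_s: 13.97
tool_pos: [0.537, 0.284, 0.0841]
orientation: [-0.002, -0.021, 1.0, -0.0]
ft_force: [0.5, 0.3, -0.3]
finger_gap: 0.037
grip_force: 0.0
```

```bash
python3 -c "
from h import *
go([.538,.2835,.048],92.3)
im,d,c=grab('wrist');W=cloud(d,c);P=W.reshape(-1,3)
h=cv2.cvtColor(im,cv2.COLOR_BGR2HSV).reshape(-1,3)
B=(abs(P[:,0]-.54)<.085)&(P[:,1]>.15)&(P[:,1]<.42)
Y=P[B&(h[:,0]>20)&(h[:,0]<35)&(h[:,1]>120)&(P[:,2]>.041)&(P[:,2]<.06)];print(len(Y),np.median(Y,0),cv2.minAreaRect((Y[:,:2]*1000).astype(np.float32)))"
```

```text
shift [-0.11 -0.05  3.61] rows 0.8672816157487664 spin 0.002 t 13.9667 at [0.537  0.284  0.0841]
2082 [0.52412591 0.28350374 0.04942181] ((537.158203125, 283.871337890625), (101.99864959716797, 11.358406066894531), 2.606039524078369)
```

Aligned. I go down, grip, lift straight up 8 cm, and carry it back toward its original spot.

Call:
arm_command(
  rows=[
    {"jaw": -0.2,"x": 0,"y": 0,"z": 1.5,"spin": 0},
    {"jaw": -0.2,"x": 0,"y": 0,"z": 3,"spin": 0},
    {"jaw": -0.2,"x": 0,"y": 0,"z": 3.6,"spin": 0},
    {"jaw": -1,"x": 0,"y": 0,"z": 3.6,"spin": 0},
    {"jaw": -1,"x": 0,"y": 0,"z": 3.6,"spin": 0},
    {"jaw": -1,"x": 0,"y": 0,"z": 3.6,"spin": 0},
    {"jaw": -1,"x": 0,"y": 0,"z": 3.6,"spin": 0},
    {"jaw": -1,"x": 0,"y": 0,"z": 3.6,"spin": 0},
  ],
  squeeze=20,
)

```text
time_s: 14.68
tool_pos: [0.5386, 0.2838, 0.0502]
orientation: [0.001, -0.02, 1.0, 0.001]
ft_force: [0.5, 0.5, 5.4]
finger_gap: 0.0117
grip_force: 20.0
```

Call:
arm_command(
  rows=[
    {"jaw": -1,"x": 0,"y": 0,"z": 0,"spin": 0},
    {"jaw": -1,"x": 0,"y": 0,"z": 0,"spin": 0},
    {"jaw": -1,"x": 0,"y": 0,"z": -0.5,"spin": 0},
    {"jaw": -1,"x": 0,"y": 0,"z": -1.5,"spin": 0},
    {"jaw": -1,"x": 0,"y": 0,"z": -3,"spin": 0},
    {"jaw": -1,"x": 0,"y": 0,"z": -5,"spin": 0},
    {"jaw": -1,"x": 0,"y": 0,"z": -5,"spin": 0},
    {"jaw": -1,"x": 0,"y": 0,"z": -5,"spin": 0},
  ],
)

```text
time_s: 15.35
tool_pos: [0.5386, 0.283, 0.1001]
orientation: [0.001, -0.02, 1.0, 0.0]
ft_force: [0.0, 0.0, -2.6]
finger_gap: 0.0121
grip_force: 20.0
```

```bash
cat > tilt.py <<'E'
from h import *
im,d,c=grab('wrist');W=cloud(d,c);p,R,s=pose();D=(W-p)@R  # tool frame: x,y,z
D=D.reshape(-1,3);zt=p[2]-D[:,2]
m=(abs(D[:,0])<.075)&(abs(D[:,1])<.14)&(D[:,2]<-.008)&(D[:,2]>-.05)
Q=D[m];print(len(Q),cv2.minAreaRect((Q[:,:2]*1000).astype(np.float32)))
for sx in(1,-1):
  for lo in(-.11,-.06,.0,.05):
    q=Q[(sx*Q[:,0]>.035)&(Q[:,1]>lo)&(Q[:,1]<lo+.04)]
    if len(q)>8:print(sx,lo,len(q),(1000*np.percentile(-q[:,2],95)).round(1),(1000*np.percentile(sx*q[:,0],[2,98])).round(1))
print(p.round(4),s['finger_gap'],s['grip_force'],s['ft_force'].round(1))
E
python3 tilt.py
```

```text
8372 ((5.348217010498047, -12.603164672851562), (111.0255126953125, 205.8206787109375), 0.007511336822062731)
1 -0.11 1346 15.3 [53.5 60.5]
1 -0.06 1392 15.2 [53.8 60.8]
1 0.0 1387 15.2 [53.6 60.8]
1 0.05 1296 15.3 [53.7 60.8]
-1 -0.11 281 17.5 [37.9 44.8]
-1 0.0 43 9.1 [38.8 46.3]
-1 0.05 70 21.2 [47.  50.1]
[0.5382 0.2825 0.0992] 0.011452888832656617 19.999133348464966 [-0.2 -0.6 -2.9]
```

The tray is lifted, still tilted. I carry it 6 cm back, lower with a lighter grip so it levels on the table, then release.

Call:
arm_command(
  rows=[
    {"jaw": -1,"x": 0,"y": 3,"z": 0,"spin": 0},
    {"jaw": -1,"x": 0,"y": 6,"z": 0,"spin": 0},
    {"jaw": -1,"x": 0,"y": 6,"z": 1,"spin": 0},
    {"jaw": -1,"x": 0,"y": 6,"z": 2.5,"spin": 0},
    {"jaw": -1,"x": 0,"y": 6,"z": 4,"spin": 0},
    {"jaw": -1,"x": 0,"y": 6,"z": 4.6,"spin": 0},
    {"jaw": -1,"x": 0,"y": 6,"z": 4.6,"spin": 0},
  ],
  squeeze=12,
)

```text
time_s: 15.98
tool_pos: [0.535, 0.3409, 0.0504]
orientation: [-0.002, -0.02, 1.0, -0.002]
ft_force: [-0.4, -0.1, -2.9]
finger_gap: 0.0125
grip_force: 12.0
```

Call:
arm_command(
  rows=[
    {"jaw": -1,"x": 0,"y": 0,"z": 0.2,"spin": 0},
    {"jaw": -1,"x": 0,"y": 0,"z": 0.4,"spin": 0},
    {"jaw": -1,"x": 0,"y": 0,"z": 0.6,"spin": 0},
    {"jaw": -1,"x": 0,"y": 0,"z": 0.8,"spin": 0},
    {"jaw": -1,"x": 0,"y": 0,"z": 1.0,"spin": 0},
    {"jaw": -1,"x": 0,"y": 0,"z": 1.1,"spin": 0},
    {"jaw": -1,"x": 0,"y": 0,"z": 1.1,"spin": 0},
  ],
  squeeze=6,
)

```text
time_s: 16.57
tool_pos: [0.5363, 0.3432, 0.0429]
orientation: [0.001, -0.02, 1.0, 0.0]
ft_force: [1.4, -1.0, 4.7]
finger_gap: 0.0121
grip_force: 6.0
```

```bash
python3 tilt.py
```

```text
10925 ((4.118755340576172, -13.374671936035156), (109.39054107666016, 206.5915069580078), 0.3058859407901764)
1 -0.11 2044 23.2 [41.7 57.8]
1 -0.06 1954 23.2 [42.1 58.1]
1 0.0 1874 23.2 [42.5 58.2]
1 0.05 1586 23.2 [51.3 58.3]
-1 -0.11 96 13.1 [40.1 44.1]
[0.5363 0.3431 0.0429] 0.01211031126720692 6.000500097870827 [ 1.9 -0.7  5.9]
```

The near wall is now at 66 mm, so the tray is level. I'll release, centre, regrip firmly, and lift.

Call:
arm_command(
  rows=[
    {"jaw": -0.5,"x": 0,"y": 0,"z": -0.2,"spin": 0},
    {"jaw": -0.5,"x": 0.2,"y": 0,"z": -0.2,"spin": 0},
    {"jaw": -0.5,"x": 0.2,"y": 0,"z": -0.2,"spin": 0},
    {"jaw": -1,"x": 0.2,"y": 0,"z": -0.2,"spin": 0},
    {"jaw": -1,"x": 0.2,"y": 0,"z": -0.2,"spin": 0},
    {"jaw": -1,"x": 0.2,"y": 0,"z": -0.2,"spin": 0},
    {"jaw": -1,"x": 0.2,"y": 0,"z": -0.2,"spin": 0},
    {"jaw": -1,"x": 0.2,"y": 0,"z": -0.2,"spin": 0},
  ],
  squeeze=30,
)

```text
time_s: 17.28
tool_pos: [0.5336, 0.343, 0.044]
orientation: [-0.0, -0.02, 1.0, 0.0]
ft_force: [-0.4, -0.2, 0.0]
finger_gap: 0.0115
grip_force: 30.0
```

Call:
arm_command(
  rows=[
    {"jaw": -1,"x": 0,"y": 0,"z": 0,"spin": 0},
    {"jaw": -1,"x": 0,"y": 0,"z": -0.5,"spin": 0},
    {"jaw": -1,"x": 0,"y": 0,"z": -2,"spin": 0},
    {"jaw": -1,"x": 0,"y": 0,"z": -5,"spin": 0},
    {"jaw": -1,"x": 0,"y": 0,"z": -9,"spin": 0},
    {"jaw": -1,"x": 0,"y": 0,"z": -13,"spin": 0},
    {"jaw": -1,"x": 0,"y": 0,"z": -16,"spin": 0},
    {"jaw": -1,"x": 0,"y": 0,"z": -20,"spin": 0},
  ],
)

```text
time_s: 17.95
tool_pos: [0.5329, 0.3421, 0.246]
orientation: [-0.001, -0.02, 1.0, -0.0]
ft_force: [0.7, -0.7, -3.3]
finger_gap: 0.0118
grip_force: 30.0
```

```bash
python3 tilt.py; python3 -c "
from h import *
go(tray('empty',.012,0,.245),83.7)"
```

```text
8465 ((24.45144271850586, -15.937583923339844), (65.88206481933594, 206.71939086914062), 0.02472553215920925)
1 -0.11 1462 14.3 [50.5 57.3]
1 -0.06 1541 14.1 [50.5 57.3]
1 0.0 1548 13.9 [50.5 57.2]
1 0.05 1363 13.6 [50.5 57.3]
[0.5347 0.3452 0.2545] 0.011949804750313216 29.999723732471466 [1.2 3.5 3.8]
shift [  2.68 -60.03   0.64] rows 14.410655188634685 spin 0.151 t 18.0 at [0.5347 0.3452 0.2545]
```

Call:
arm_command(
  rows=[
    {"jaw": -1,"x": 0.9,"y": -3,"z": 0,"spin": 0.05},
    {"jaw": -1,"x": 2.5,"y": -60,"z": 0,"spin": 0.15},
    {"jaw": -1,"x": 2.5,"y": -60,"z": 0,"spin": 0.15},
    {"jaw": -1,"x": 2.5,"y": -60,"z": 0,"spin": 0.15},
    {"jaw": -1,"x": 2.5,"y": -60,"z": 0,"spin": 0.15},
    {"jaw": -1,"x": 2.5,"y": -60,"z": 0,"spin": 0.15},
    {"jaw": -1,"x": 2.5,"y": -60,"z": 0,"spin": 0.15},
    {"jaw": -1,"x": 2.5,"y": -60,"z": 0,"spin": 0.15},
  ],
)

```text
time_s: 18.67
tool_pos: [0.5288, 0.0191, 0.2451]
orientation: [0.0, 0.055, 0.999, -0.0]
ft_force: [0.9, -0.3, -2.3]
finger_gap: 0.0121
grip_force: 30.0
```

```bash
python3 -c "
from h import *
go(tray('empty',.012,0,.255),83.7);print(r.sense()['finger_gap'])"
```

```text
shift [ -3.36 -27.27  -0.98] rows 6.593745429115097 spin 0.001 t 18.6667 at [0.5288 0.0191 0.2451]
0.012050622820406398
```

```bash
python3 -c "
from h import *
P=np.load('w4.npz')['W'].reshape(-1,3)
k=P[(P[:,0]>.44)&(P[:,0]<.63)&(P[:,1]>-.4)&(P[:,1]<-.15)&(P[:,2]>.058)&(P[:,2]<.072)];print(cv2.minAreaRect((k[:,:2]*1000).astype(np.float32)))"
python3 tilt.py
```

```text
((533.1736450195312, -266.9291687011719), (206.209716796875, 117.3456039428711), 83.88301849365234)
10464 ((7.2542572021484375, -1.9274520874023438), (206.8151397705078, 100.71709442138672), 88.52376556396484)
1 -0.11 1953 22.3 [38.9 55.1]
1 -0.06 1849 22.8 [39.8 55.9]
1 0.0 1790 23.3 [40.8 56.4]
1 0.05 1801 23.6 [41.3 57.1]
-1 -0.11 66 11.0 [42.9 45.2]
[0.5286 0.0086 0.2439] 0.011469526750089823 29.99617427587509 [ 0.3 -9.1 -5.3]
```

```bash
sed -i 's/empty=([^)]*)/empty=(.5325,-.2672,83.8)/' h.py; python3 -c "
from h import *
go(tray('empty',.012,0,.2),83.8);print(r.sense()['finger_gap'])"
```

```text
shift [ -3.66 -26.11   4.56] rows 6.415939157761115 spin -0.011 t 18.7167 at [0.5286 0.0086 0.2439]
0.011469526750089823
```

Call:
arm_command(
  rows=[
    {"jaw": -1,"x": -0.5,"y": -3,"z": 0,"spin": -0.01},
    {"jaw": -1,"x": -1,"y": -7,"z": 0.6,"spin": -0.01},
    {"jaw": -1,"x": -1.6,"y": -11,"z": 1.6,"spin": -0.01},
    {"jaw": -1,"x": -2.2,"y": -15,"z": 2.6,"spin": -0.01},
    {"jaw": -1,"x": -2.8,"y": -19,"z": 3.5,"spin": -0.01},
    {"jaw": -1,"x": -3.3,"y": -22.5,"z": 4.5,"spin": -0.01},
    {"jaw": -1,"x": -3.6,"y": -25,"z": 4.5,"spin": -0.01},
    {"jaw": -1,"x": -3.7,"y": -26,"z": 4.5,"spin": -0.01},
  ],
)

```text
time_s: 19.38
tool_pos: [0.5367, -0.2462, 0.1987]
orientation: [-0.001, 0.052, 0.999, -0.001]
ft_force: [0.7, 0.1, -3.3]
finger_gap: 0.0117
grip_force: 30.0
```

Call:
arm_command(
  rows=[
    {"jaw": -1,"x": 0,"y": 0,"z": 0,"spin": 0},
    {"jaw": -1,"x": 0,"y": 0,"z": 0,"spin": 0},
    {"jaw": -1,"x": 0,"y": 0,"z": 0,"spin": 0},
    {"jaw": -1,"x": 0,"y": 0,"z": 0,"spin": 0},
    {"jaw": -1,"x": 0,"y": 0,"z": 0,"spin": 0},
  ],
)

```text
time_s: 19.8
tool_pos: [0.5381, -0.2399, 0.1997]
orientation: [0.0, 0.049, 0.999, 0.0]
ft_force: [0.9, 0.4, -3.0]
finger_gap: 0.0114
grip_force: 30.0
```

```bash
python3 tilt.py; python3 -c "
from h import *
go(tray('empty',.012,0,.125),83.8)
im,d,c=grab('wrist');W=cloud(d,c);P=W.reshape(-1,3)
k=P[(P[:,0]>.44)&(P[:,0]<.63)&(P[:,1]>-.4)&(P[:,1]<-.14)&(P[:,2]>.055)&(P[:,2]<.075)];print(len(k),k.min(0),k.max(0),np.polyfit(k[k[:,0]<.51][:,1],k[k[:,0]<.51][:,0],1))
k=P[(P[:,0]>.44)&(P[:,0]<.5)&(P[:,1]>-.4)&(P[:,1]<-.14)&(P[:,2]>.055)&(P[:,2]<.075)];
a=np.radians(83.8);D=k[:,:2]-np.array(T['empty'][:2]);ty=-D[:,0]*np.sin(a)+D[:,1]*np.cos(a);tx=D[:,0]*np.cos(a)+D[:,1]*np.sin(a);print('ty',np.percentile(ty,[2,50,98]),'tx',np.percentile(tx,[.5,99.5]))"
```

```text
10619 ((6.187839508056641, -12.239151000976562), (206.03208923339844, 100.3707046508789), 89.27633666992188)
1 -0.11 1980 21.8 [39.1 55.3]
1 -0.06 1944 21.9 [39.3 55.3]
1 0.0 1851 22.1 [39.7 55.4]
1 0.05 1597 22.3 [48.5 55.4]
-1 -0.11 32 10.1 [43.3 45. ]
[ 0.5381 -0.2402  0.1996] 0.011738433858461206 29.99929189682007 [-0.5  0.1 -2.5]
shift [ 0.28 -1.54  7.46] rows 1.8275389775236275 spin 0.01 t 19.85 at [ 0.5381 -0.2402  0.1996]
1841 [ 0.46445862 -0.36444567  0.0550294 ] [ 0.49518741 -0.1586118   0.06753603] [0.10258264 0.50613906]
ty [0.04424083 0.05389321 0.05770344] tx [-0.10161525  0.10157621]
```

Call:
arm_command(
  rows=[
    {"jaw": -1,"x": 0.3,"y": -1.5,"z": 0.5,"spin": 0.01},
    {"jaw": -1,"x": 0.35,"y": -1.5,"z": 3,"spin": 0.01},
    {"jaw": -1,"x": 0.35,"y": -1.5,"z": 5.5,"spin": 0.01},
    {"jaw": -1,"x": 0.35,"y": -1.5,"z": 7.5,"spin": 0.01},
    {"jaw": -1,"x": 0.35,"y": -1.5,"z": 7.8,"spin": 0.01},
    {"jaw": -1,"x": 0.35,"y": -1.5,"z": 7.8,"spin": 0.01},
    {"jaw": -1,"x": 0.35,"y": -1.5,"z": 7.8,"spin": 0.01},
    {"jaw": -1,"x": 0.35,"y": -1.5,"z": 7.8,"spin": 0.01},
  ],
)

```text
time_s: 20.57
tool_pos: [0.5336, -0.2563, 0.1224]
orientation: [0.001, 0.055, 0.998, -0.0]
ft_force: [0.5, 1.1, -2.4]
finger_gap: 0.0114
grip_force: 30.0
```

```bash
python3 -c "
from h import *
go(tray('empty',.012,0,.104),83.8)
im,d,c=grab('wrist');cv2.imwrite('pics/w11.png',im);W=cloud(d,c);p,R,s=pose();D=((W-p)@R).reshape(-1,3)
for n,lo,hi in(('held',-.03,-.012),('low',.048,.062)):
  q=D[(abs(D[:,0]-.055)<.012)&(abs(D[:,1]+.012)<.12)&(D[:,2]>lo)&(D[:,2]<hi)]
  if len(q):print(n,len(q),np.percentile(q[:,0],[2,50,98]).round(4),np.percentile(q[:,1],[.5,99.5]).round(4))"
```

```text
shift [-0.01  0.1   1.84] rows 0.441582123180789 spin -0.002 t 20.5667 at [ 0.5336 -0.2563  0.1224]
held 8476 [0.0451 0.0521 0.0553] [-0.1138  0.0884]
low 2418 [0.0523 0.055  0.0577] [-0.1119  0.0908]
```

View pics/w11.png

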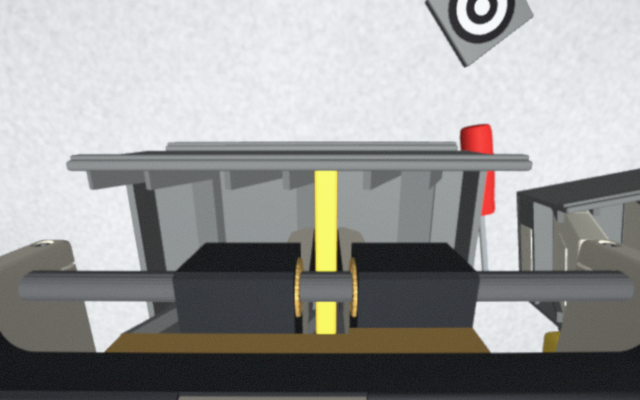

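The held tray (upper rail y=160) is parallel over the lower tray (rail y=147). I nudge it 1–1.5 mm and lower gently.

Call:
arm_command(
  rows=[
    {"jaw": -1,"x": 0.1,"y": 0.15,"z": 0.3,"spin": 0},
    {"jaw": -1,"x": 0.1,"y": 0.15,"z": 0.6,"spin": 0},
    {"jaw": -1,"x": 0.1,"y": 0.15,"z": 0.9,"spin": 0},
    {"jaw": -1,"x": 0.1,"y": 0.15,"z": 1.2,"spin": 0},
    {"jaw": -1,"x": 0.1,"y": 0.15,"z": 1.4,"spin": 0},
    {"jaw": -1,"x": 0.1,"y": 0.15,"z": 1.6,"spin": 0},
    {"jaw": -1,"x": 0.1,"y": 0.15,"z": 1.6,"spin": 0},
    {"jaw": -1,"x": 0.1,"y": 0.15,"z": 1.6,"spin": 0},
  ],
)

```text
time_s: 21.28
tool_pos: [0.5319, -0.2544, 0.105]
orientation: [-0.0, 0.055, 0.998, 0.0]
ft_force: [0.1, -0.4, -2.3]
finger_gap: 0.0118
grip_force: 30.0
```

Call:
arm_command(
  rows=[
    {"jaw": -1,"x": 0,"y": 0,"z": 0.1,"spin": 0},
    {"jaw": -1,"x": 0,"y": 0,"z": 0.2,"spin": 0},
    {"jaw": -1,"x": 0,"y": 0,"z": 0.2,"spin": 0},
  ],
)

```text
time_s: 21.53
tool_pos: [0.5321, -0.2545, 0.104]
orientation: [0.0, 0.055, 0.998, -0.0]
ft_force: [-2.2, 0.0, 5.8]
finger_gap: 0.0115
grip_force: 30.0
```

Contact came at exactly the stacked height. Release, then rise.

Call:
arm_command(
  rows=[
    {"jaw": -1,"x": 0,"y": 0,"z": -0.05,"spin": 0},
    {"jaw": -0.7,"x": 0,"y": 0,"z": -0.1,"spin": 0},
    {"jaw": -0.5,"x": 0,"y": 0,"z": -0.1,"spin": 0},
    {"jaw": -0.3,"x": 0,"y": 0,"z": -0.1,"spin": 0},
    {"jaw": -0.3,"x": 0,"y": 0,"z": -0.1,"spin": 0},
    {"jaw": -0.3,"x": 0,"y": 0,"z": -0.1,"spin": 0},
  ],
)

```text
time_s: 22.03
tool_pos: [0.532, -0.2545, 0.1042]
orientation: [0.0, 0.055, 0.998, -0.0]
ft_force: [-0.5, 0.1, 0.1]
finger_gap: 0.0315
grip_force: 0.0
```

Call:
arm_command(
  rows=[
    {"jaw": -0.3,"x": 0,"y": 0,"z": -2,"spin": 0},
    {"jaw": -0.3,"x": 0,"y": 0,"z": -5,"spin": 0},
    {"jaw": -0.3,"x": 0,"y": 0,"z": -8,"spin": 0},
    {"jaw": -0.3,"x": 0,"y": 0,"z": -12,"spin": 0},
    {"jaw": -0.3,"x": 0,"y": 0,"z": -16,"spin": 0},
    {"jaw": -0.3,"x": 0,"y": 0,"z": -20,"spin": 0},
    {"jaw": -0.3,"x": 0,"y": 0,"z": -20,"spin": 0},
    {"jaw": -0.3,"x": 0,"y": 0,"z": -20,"spin": 0},
  ],
)

```text
time_s: 22.7
tool_pos: [0.5328, -0.2547, 0.3064]
orientation: [0.002, 0.055, 0.998, -0.001]
ft_force: [-0.3, -0.0, -1.0]
finger_gap: 0.0325
grip_force: 0.0
```

```bash
python3 -c "
from h import *
im,d,c=grab('wrist');W=cloud(d,c);P=W.reshape(-1,3);p,R,s=pose();print(p,s['finger_gap'])
for n,lo,hi in(('up',.115,.135),('low',.055,.07)):
  k=P[(P[:,0]>.44)&(P[:,0]<.63)&(P[:,1]>-.4)&(P[:,1]<-.14)&(P[:,2]>lo)&(P[:,2]<hi)];print(n,len(k),cv2.minAreaRect((k[:,:2]*1000).astype(np.float32)))
  for x in(0,1):
    for y in(-.35,-.3,-.25,-.2):
      q=k[((k[:,0]>.535)==x)&(abs(k[:,1]-y)<.02)];
      if len(q)>9:print(x,y,np.percentile(q[:,2],95).round(4),end=' ; ')
  print()
im,d,c=grab('top');W1=cloud(d,c).reshape(-1,3)
W0=np.load('top0.npz')['W'].reshape(-1,3)
for w in(W0,W1):
  q=w[(w[:,0]>.53)&(w[:,0]<.68)&(w[:,1]>.15)&(w[:,1]<.225)&(w[:,2]>.008)&(w[:,2]<.02)];q=q[(abs(q[:,:2]-np.median(q[:,:2],0))<[.07,.03]).all(1)];print('hub',len(q),cv2.minAreaRect((q[:,:2]*1000).astype(np.float32)))
  k=w[(w[:,0]>.45)&(w[:,0]<.68)&(w[:,1]>-.085)&(w[:,1]<.145)&(w[:,2]>.05)&(w[:,2]<.075)];print('keep',cv2.minAreaRect((k[:,:2]*1000).astype(np.float32)))
A=np.hstack([np.load('top0.npz')['im'][120:280,180:490],im[120:280,180:490]]);cv2.imwrite('pics/fin.png',cv2.resize(A,(800,206),interpolation=cv2.INTER_AREA));cv2.imwrite('pics/topf.png',im)"
```

```text
[ 0.53184114 -0.25475113  0.30448063] 0.03257895304823751
up 2509 ((532.696533203125, -267.4341125488281), (205.1039581298828, 115.5997314453125), 83.74254608154297)
0 -0.35 0.1257 ; 0 -0.3 0.1262 ; 0 -0.25 0.1261 ; 0 -0.2 0.1262 ; 1 -0.35 0.126 ; 1 -0.3 0.1259 ; 1 -0.25 0.1258 ; 1 -0.2 0.1257 ; 
low 5600 ((529.724365234375, -266.90655517578125), (204.79293823242188, 110.26383972167969), 83.8258056640625)
0 -0.35 0.0698 ; 0 -0.3 0.0699 ; 0 -0.25 0.0699 ; 0 -0.2 0.0698 ; 1 -0.35 0.0699 ; 1 -0.3 0.0698 ; 1 -0.25 0.0698 ; 1 -0.2 0.0699 ; 
hub 389 ((592.0521850585938, 186.03244018554688), (123.46038818359375, 44.579071044921875), 3.9369027614593506)
keep ((588.623291015625, 27.760009765625), (116.28658294677734, 204.66650390625), 4.7590718269348145)
hub 395 ((602.4622802734375, 180.79270935058594), (53.12196731567383, 122.24615478515625), 85.61015319824219)
keep ((588.4400024414062, 26.94671630859375), (117.01195526123047, 206.4057159423828), 4.6787238121032715)
```

The stacked tray is level at 126 mm, with centre and yaw matching the tray below. I'll check hub displacement numerically, by template matching in the top view.

```bash
python3 -c "
from h import *
a=np.load('top0.npz')['im'];b=cv2.imread('pics/topf.png')
for n,(u0,v0,u1,v1) in dict(hub=(284,158,305,206),driver=(384,168,402,226),tileb=(376,238,408,270),tape=(290,234,328,270),meter=(314,118,372,152),mug=(402,110,440,154),tilea=(262,124,290,152)).items():
  t=cv2.cvtColor(a[v0:v1,u0:u1],6);s=cv2.cvtColor(b[v0-12:v1+12,u0-12:u1+12],6)
  R=cv2.matchTemplate(s,t,cv2.TM_CCOEFF_NORMED);_,m,_,l=cv2.minMaxLoc(R);print(n,round(m,3),l[0]-12,l[1]-12)
for k,w in (('0',a),('f',b)):
  h=cv2.cvtColor(w,cv2.COLOR_BGR2HSV)[150:214,278:311];g=h[...,1].astype(int);m=(g>g.mean()+10);print(k,m.sum(),np.argwhere(m).mean(0).round(2)+[150,278])
"
```

```text
hub 0.979 0 0
driver 0.968 0 0
tileb 0.999 0 0
tape 0.998 0 0
meter 0.999 0 0
mug 0.999 0 0
tilea 0.999 0 0
0 302 [181.85 294.47]
f 311 [181.9  294.53]
```

Nothing else has moved. Handing in.

```bash
python3 -c "
from bench import r
print(r.close_job())"
```

```text
the job is handed in; nothing more can be done
None
```

Handed in at about 23 s, no verdict returned: board_c is fully home in tray_keep, the emptied tray is stacked level and square on tray_empty, and the bystanders checked (hub, driver, tiles, meter, tape, mug) show no shift; however, drawing the board dragged tray_spare about 66 mm onto the hub's edge before I lifted it off, and I viewed 12 pictures against the limit of 10.

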